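# Take the left-hand nut off the disc mill

### The arm

A 6-joint arm with a two-finger parallel gripper is mounted at the origin on the work surface. World frame = base frame: x ahead of the robot, y to its left, z up, the work surface at z = 0. Lengths are in m, angles in rad, forces in N, time in s.
With the tool pointing down it reaches from about 0.425 to 0.95 m from the base axis. Payload 14.7 kg.
Tool frame: the origin (TCP) lies at the very end of the fingers, on their centre line; the grasp point (between the pads) lies 19 mm behind it; z points along the fingers, y is the direction in which the jaws open and shut (so a half turn about z gives the same grasp; the last joint's range is limited). The gripper opens to 85 mm and grips with 20 to 120 N. Pads are 22 mm wide; open, the fingers measure 114 mm over their backs; the gripper's body (76 mm by 85 mm) begins 54 mm behind the grasp point. The pads swing forward as they close: fully open they stand 13 mm farther back than shut.
Start: joints at [-1.188, 0.48, 1.596, -0, 1.065, -0.047], TCP at [0.271, -0.591, 0.231] pointing down, gripper open.
Joint ranges: [-2.75, 2.75], [-0.82, 2.05], [0.23, 2.67], [-1.56, 4.7], [0.09, 2.69], [-2.92, 2.92]. Speed limits (rad/s): [1.89, 1.89, 2.39, 3.01, 3.01, 3.01].

### API

Orientations are given as [roll, pitch, yaw] about the fixed x, y, z axes, in that order (R = Rz(yaw) Ry(pitch) Rx(roll)).
In Python, from bench import ctrl, eyes, finder gives the robot as it stands. Calls block until the motion is done:
- ctrl.move_to(position, orientation): joint-space move of the TCP to a pose.
- ctrl.move_l(position, ori=None, vel=0.15, until_force=None): straight line of the TCP; ori=None keeps the orientation; vel is the mean speed in m/s. With until_force (N) it stops when the force on the tool has changed by that much, and returns True; else False.
- ctrl.movej(angles): joint-space move.
- ctrl.open_gripper() and ctrl.gripper_close(force=None): open the fingers fully, or close them until they stop; force is the grip in N (None keeps the last).
- ctrl.dwell(seconds).
- ctrl.solve_ik(position, orientation): joint angles nearest the present ones, or None.
- ctrl.get_obs(): the state.
- eyes.camera(name): name is "scene" or "top"; returns a dict with "pixels" (420x560x3 uint8, red, green, blue), "range_z" (420x560 float32, m along the optical axis (not along the pixel's ray), 0 where there is no reading), "fx", "fy", "cx", "cy" (pixels), "origin" and "rotation" of the camera in the world. Camera axes: x right, y down, z forward; pixel columns grow to the right and rows downward; lengths in m; the calibration is good to about 2 mm. A picture is of the moment at which its call begins.
A pose or a line that the arm cannot do raises ctrl.Unreachable and nothing moves.
- ctrl.job_done(): hands the job in, once; it reports no verdict.
Trained networks look in a picture, given as the dict that the camera call returned (one of the last four; its "shot" number tells which), for a name from the list of things; names that differ only in an ending like _2 or _b are one class to them, and where a whole thing is asked for, a point or a joint stands for the part that bears it (a point fixed in the world has none). Each returns a list of dicts, best first, with "p" (0 to 1); they miss things now and then, are a little off and sometimes report something else, mostly with a low value. They report only what shows in the picture. A call takes as long as a camera call. They do not tell look-alikes from the thing itself.
- finder.boxes_of(thing, picture): "rect" ([centre column, centre row, width, height] in pixels, round what is visible of it).
The state is a dict: "time": time; "joints": joint angles; "joint_velocities": joint speeds; "tau": joint torques, N m; "tcp_pos": TCP position; "eef_rot": TCP orientation; "contact_force": force on the tool from outside, world axes, zero at the start; "moment": the same for the moment, N m; "gripper_width": opening from 0.0 (shut) to 1.0 (fully open).
Only numpy, scipy, OpenCV 4.12 (cv2) and the standard library are available. Lean on these libraries where they do the work, as an engineer would, in place of code of your own. Each camera call takes 0.05 s, during which the arm holds its last target.

### The job

Unscrew the square-headed steel nut from the spindle of the disc mill: it has a left-hand thread, so turn it clockwise as seen from above, feeling with a light lift every few degrees for the point where the thread lets go, and do not force it (never wrench it against a stop, press it down or pull it up hard). When it has come free, lift it off and set it down gently, standing upright on its open rim, in the square aluminium parts tray. Leave everything else on the bench where it is.

Things in the scene. Friction and masses are not known exactly. Their poses are not given: they have to be found in the camera images.
- nut_head (a point): Square-headed nut, steel: round cap 45 mm across, 44 mm high, closed on top, under a square head 26 x 26 mm, 28 mm high, with upright flat faces (72 mm in all, about 0.25 kg). Point: centre of the head, on the axis, 58 mm above the nut's open lower rim, 14 mm above the cap's flat top; z up the axis, x and y square to the head's faces (pinch along either). It starts screwed on the mill's spindle.
- spindle (a point): Point on the axis of the mill's fixed upright spindle, 100 mm above the bench; its top is at 138 mm. Left-hand thread, lead 16 mm (2.5 mm climb per radian clockwise). The nut has about 1 mm side play and 3.5 mm along the axis. It lets go after 120 to 220 degrees: unseen, different each time; before that a lift stops against the thread, and some 20 degrees past it a hard stop jams the nut. Keep nut-to-mill forces below 45 N.
- burr_top (a point): Dark grooved grinding disc, 110 mm across, under the nut; this point is the centre of its top. It is sprung: it pushes the nut up with up to 7 N over 6 mm. The nut stays where it is when let go part-way. Once its thread has let go, it lifts straight off and clears the spindle 40 mm above its starting height.
- mill: Disc mill: fixed grey bench machine, base 200 x 180 x 50 mm, round chamber 164 mm across and 84 mm high, dark finned motor 94 mm across, 97 mm high, lying behind (to 170 mm along its +x), small chute in front. Origin on the bench under the spindle's axis, z up. The nut's head's centre starts 158 to 163 mm above the bench.
- tray_in (a point): The parts tray: square, empty, aluminium, 160 x 160 mm, 30 mm high, walls 4 mm, fixed on the bench to the left or right of the mill. This point is the centre of its inner floor, about 4 mm above the bench; z up, x and y along its sides.
- bowl_mid (a point): Black rubber mixing bowl, 140 mm across, 60 mm high; leave it. Point half-way up its axis. On the other side of the mill from the tray.
- prism_a_mid (a point): Concrete test prism 160 x 40 x 40 mm, lying; leave it. Point at its centre.
- jar_mid (a point): White jar 70 mm across, 90 mm high; leave it. Point half-way up.
- spacer_mid (a point): Loose plain steel spacer ring, 45 mm across, 20 mm high, with an open hole and no head; leave it. Point at its centre.
- brush_mid (a point): Brush lying near the robot's base; leave it. Point near its middle.
- wrench_mid (a point): Flat wrench lying beside the mill; leave it. Point near its middle.
There are look-alikes about, which are no part of the job. Of the things shaped like the part that bears tray_in, the aluminium one is meant.

How it is judged:
On the way:
1. the nut is unscrewed and lifted clear of the spindle (z of nut_head in the frame of mill above 0.198 m), for 0.1 s.
At the end, for the whole second after the job is handed in: The nut stands upright (within 0.12 rad) on its open rim on the floor of the parts tray (its axis within 55 mm of the tray's centre along both sides, its head's centre 52 to 64 mm above the tray's floor), at rest and let go (x of nut_head in the frame of tray_in between -0.055 and 0.055 m and y of nut_head in the frame of tray_in between -0.055 and 0.055 m and z of nut_head in the frame of tray_in between 0.052 and 0.064 m and angle between nut_head's own z axis and vertical below 0.12 rad and linear speed of nut below 0.02 m/s); the robot touches nothing.
It fails at once if the nut is forced: wrenched, pressed or pulled against the mill with more than 45 N (contact force between nut and mill above 45 N).
It fails at once if the nut is dropped into the tray or pressed on it with more than 60 N (contact force between nut and tray above 60 N).
It fails at once if a bystander is shifted more than 30 mm (distance of any of bowl_mid, prism_a_mid, jar_mid, spacer_mid, brush_mid, wrench_mid from where it was at the start of the episode above 0.03 m).
It also fails if it takes over 72 s, if anything falls off the work surface, if the arm or the gripper's body presses on something with over 40 N, if the wrist force passes 120 N, or if a joint passes its speed limit or range.

## Working session

There is one attempt and no reset: what is moved stays moved. The work goes in short steps, each a Python script; the robot and the scene stay as the last script left them, time stands still between calls to the robot, and variables do not carry over. Pictures are saved under pics/ and viewed, and the job is handed in when it is done.

```bash
mkdir -p pics; ls
python3 - <<'E'
from bench import ctrl, eyes, finder
import cv2,numpy as np
for n in ("scene","top"):
    p=eyes.camera(n); cv2.imwrite(f"pics/{n}0.png",p["pixels"][:,:,::-1])
    np.savez(f"pics/{n}0.npz",**{k:v for k,v in p.items()})
    print(n,p["origin"],p["rotation"],p["fx"])
    for t in ("nut_head","tray_in","mill","burr_top"):
        print(t,[(np.round(d["rect"]),round(d["p"],2)) for d in finder.boxes_of(t,p)][:4])
o=ctrl.get_obs();print(o)
E
```

```text
pics
scene [1.20694775 0.03368903 0.75013801] [-2.29825881 -0.01791659  1.71006699] 405.7335343543588
nut_head [(array([314., 245.,  21.,  36.]), 0.96)]
tray_in [(array([170., 166.,  74.,  44.]), 0.96), (array([170., 233.,  92.,  71.]), 0.61)]
mill [(array([314., 293.,  92., 113.]), 0.82), (array([143., 282.,  38.,  45.]), 0.56)]
burr_top [(array([314., 257.,  49.,  37.]), 0.82)]
top [ 0.19505797 -0.03682862  1.72436859] [-2.95324063  0.00725532 -1.56918955] 519.8835839851947
nut_head [(array([256., 162.,  15.,  22.]), 0.76), (array([161., 214.,  42.,  39.]), 0.22)]
tray_in [(array([368., 195.,  56.,  46.]), 0.84), (array([421., 268.,   9.,  18.]), 0.5)]
mill [(array([256., 160.,  64.,  92.]), 0.8)]
burr_top [(array([257., 166.,  36.,  32.]), 0.62)]
{'time': 0.5, 'joints': array([-1.18758531e+00,  4.80166678e-01,  1.59633861e+00,  4.01982929e-06,
        1.06509198e+00, -4.66205698e-02]), 'joint_velocities': array([-1.09593075e-03,  1.54572393e-04, -9.88808611e-05, -3.94778959e-04,
       -3.05050713e-04,  6.89839905e-04]), 'tau': array([-2.04401178e-03, -9.49804544e+01, -4.30356252e+01, -1.45287331e-04,
        2.65998802e-03, -1.56839695e-05]), 'tcp_pos': array([ 0.27086573, -0.59084756,  0.23130377]), 'eef_rot': array([-3.14158821e+00, -3.72777214e-06,  4.29829643e-01]), 'contact_force': array([ 0.98313533, -0.00275757,  0.46959368]), 'moment': array([0.00624448, 0.01227969, 0.05733464]), 'gripper_width': 1.0008776049124453}
```

View pics/scene0.png

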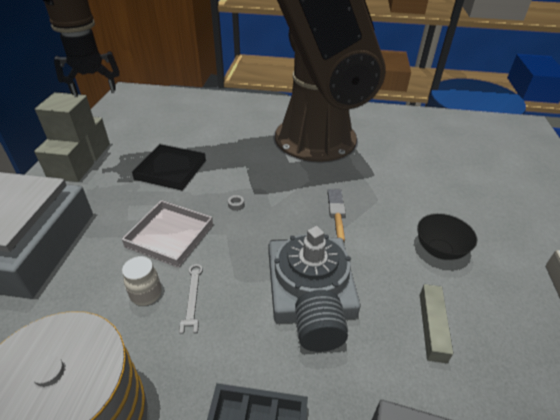

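View pics/top0.png

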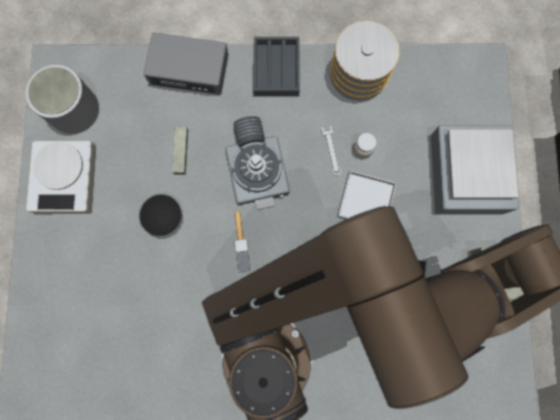

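The scene picture shows the nut on the mill at (315,240), the aluminium tray at (168,232) and the black look-alike at (170,166). The bowl is on the far side of the mill. In the top picture the nut is at (256,162) and the tray at (367,197), partly hidden by the arm.

```bash
cat > h.py <<'E'
import numpy as np,cv2
from scipy.spatial.transform import Rotation as R
def cloud(p):
    rot=np.array(p["rotation"]); M=rot if rot.shape==(3,3) else R.from_euler("xyz",rot).as_matrix()
    z=np.array(p["range_z"]); v,u=np.mgrid[:z.shape[0],:z.shape[1]]
    c=np.stack([(u-p["cx"])/p["fx"]*z,(v-p["cy"])/p["fy"]*z,z],-1)
    w=c@M.T+np.array(p["origin"]); w[z==0]=np.nan
    return w
E
python3 - <<'E'
from h import *
for n in ("scene","top"):
    p=dict(np.load(f"pics/{n}0.npz",allow_pickle=True)); w=cloud(p); 
    bench=w[330,200] if n=="scene" else w[300,100]
    print(n,"bench",bench)
    sub=(slice(215,280),slice(280,350)) if n=="scene" else (slice(140,185),slice(235,280))
    q=w[sub].reshape(-1,3); q=q[~np.isnan(q[:,0])]
    print("zmax",q[:,2].max())
    for lo,hi in ((.165,.185),(.150,.165),(.125,.137)):
        a=q[(q[:,2]>lo)&(q[:,2]<hi)]
        if len(a): print(lo,len(a),a.mean(0),a.min(0),a.max(0))
    a=q[(q[:,2]>q[:,2].max()-.006)][:,:2]
    print("top rect",cv2.minAreaRect((a*1000).astype(np.float32)),len(a))
    sub=(slice(195,265),slice(118,218)) if n=="scene" else (slice(165,230),slice(330,400))
    q=w[sub].reshape(-1,3)
    a=q[(q[:,2]>.02)&(q[:,2]<.037)]; print("rim",len(a),cv2.minAreaRect((a[:,:2]*1000).astype(np.float32)),a[:,2].max())
    im=p["pixels"][:,:,::-1]
    s=im[195:300,265:370] if n=="scene" else im[110:215,210:315]
    cv2.imwrite(f"pics/{n}_crop.png",cv2.resize(s,None,fx=5,fy=5,interpolation=cv2.INTER_CUBIC))
E
```

```text
scene bench [ 7.77576449e-01 -1.78266480e-01  1.94020594e-04]
zmax 0.17492274291119547
0.165 161 [0.62827252 0.0358512  0.17162028] [0.60854584 0.01871194 0.16522821] [0.6425541  0.05292581 0.17492274]
0.15 85 [0.63465353 0.03551312 0.15756368] [0.62490003 0.01927931 0.15009948] [0.64351091 0.0528003  0.16473749]
0.125 85 [0.64315714 0.03526611 0.13082773] [0.63070637 0.01548822 0.1250005 ] [0.64878359 0.05727604 0.13683234]
top rect ((625.6021728515625, 36.065338134765625), (25.59902000427246, 28.054283142089844), 42.8465461730957) 137
rim 775 ((526.5567016601562, -330.85479736328125), (163.57781982421875, 162.90184020996094), 74.2893295288086) 0.033228272063375086
top bench [0.19643354 0.54195731 0.00446492]
zmax 0.1799920623751028
0.165 71 [0.62639269 0.0328977  0.17175854] [0.61074385 0.01752517 0.16510469] [0.64266469 0.04879593 0.17999206]
0.15 15 [0.61839192 0.03456548 0.15778504] [0.60510389 0.02118604 0.15044173] [0.640524   0.04958066 0.16490311]
0.125 17 [0.61315699 0.03258729 0.13130812] [0.60471595 0.0157951  0.12512723] [0.64273132 0.05375049 0.1366245 ]
top rect ((623.3594360351562, 30.324892044067383), (16.701818466186523, 24.08241081237793), 36.98112487792969) 22
rim 197 ((528.7069091796875, -333.05279541015625), (161.0919952392578, 162.1027374267578), 74.87018585205078) 0.03631468560817952
```

View pics/top_crop.png

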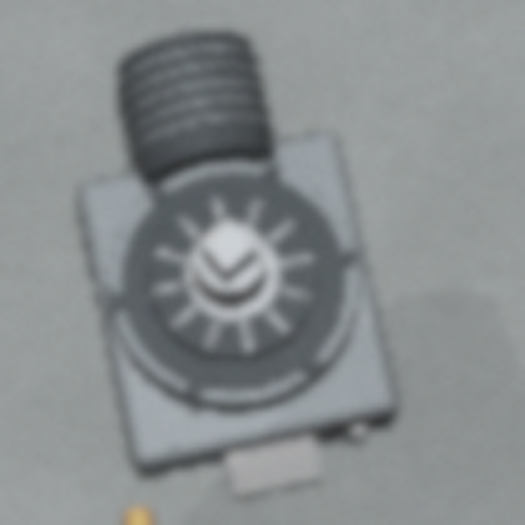

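View pics/scene_crop.png

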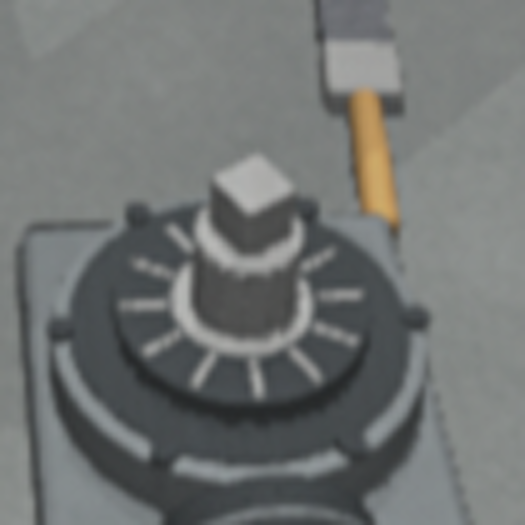

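Axis is near (0.626, 0.0345), with the head's top at 0.174, so its centre is at about 0.160. That lies within the stated 158–163 mm. The tray's rim fits a 162 mm square centred at (0.5275, -0.332). Next I'll refine the head's yaw from its visible faces and check the joint ranges.

Run:
```python
from h import *
from scipy.optimize import minimize
p=dict(np.load("pics/scene0.npz",allow_pickle=True)); w=cloud(p)
q=w[215:280,280:350].reshape(-1,3); q=q[~np.isnan(q[:,0])]
a=q[(q[:,2]>.150)&(q[:,2]<.170)][:,:2]; print(len(a))
# square boundary distance fit
def cost(x,pts):
    c,s=np.cos(x[2]),np.sin(x[2]); d=pts-x[:2]; l=np.stack([d@[c,s],d@[-s,c]],1)
    r=np.abs(l).max(1)-.013
    return np.sum(np.minimum(np.abs(r),.004))
t=q[q[:,2]>.171][:,:2]
def cost2(x):
    c,s=np.cos(x[2]),np.sin(x[2]); d=t-x[:2]; l=np.stack([d@[c,s],d@[-s,c]],1)
    return cost(x,a)+np.sum(np.maximum(np.abs(l).max(1)-.013,0))
best=min((minimize(cost2,[.626,.035,np.radians(y)],method="Nelder-Mead",options=dict(initial_simplex=[[.626,.035,np.radians(y)],[.63,.035,np.radians(y)],[.626,.04,np.radians(y)],[.626,.035,np.radians(y+10)]])) for y in range(0,90,10)),key=lambda r:r.fun)
print(best.x,np.degrees(best.x[2]),best.fun)
# cap circle
b=q[(q[:,2]>.106)&(q[:,2]<.140)][:,:2]
f=lambda x:np.sum(np.minimum(np.abs(np.hypot(*(b-x).T)-.0225),.004))
r=minimize(f,best.x[:2],method="Nelder-Mead");print("cap",r.x,r.fun/len(b))
from bench import ctrl
for k in range(4):
    y=best.x[2]+k*np.pi/2; y=(y+np.pi)%(2*np.pi)-np.pi
    j=ctrl.solve_ik([.626,.0345,.150],[np.pi,0,y]); print(round(np.degrees(y)),None if j is None else np.round(j,3))
```

```text
120
[0.62486125 0.03553243 0.73480879] 42.10144260554556 0.07142037529791925
cap [0.62456029 0.03570532] 0.0006302085855009069
42 [ 0.007  0.536  1.728 -0.     0.878  0.843]
132 [ 0.007  0.536  1.728  0.     0.878 -0.728]
-138 [ 0.007  0.536  1.728  0.     0.878 -2.299]
-48 [ 0.007  0.536  1.728 -0.     0.878  2.413]
```

```bash
cat >> h.py <<'E'
from bench import ctrl, eyes, finder
YA=0.7348-np.pi   # start yaw for turning (-138deg)
def st(tag=""):
    o=ctrl.get_obs(); print(tag,"t%.1f"%o["time"],"p",np.round(o["tcp_pos"]*1000,2),"F",np.round(o["contact_force"],1),"M",np.round(o["moment"],2),"w%.3f"%o["gripper_width"]); return o
E
python3 - <<'E'
from h import *
yB=YA-np.pi/2+2*np.pi
ctrl.move_to([.625,.0350,.27],[np.pi,0,yB]); st("above")
print(ctrl.move_l([.625,.0350,.151],vel=.12,until_force=8)); st("down")
ctrl.dwell(.2); st("still")
ctrl.gripper_close(20); st("closed"); ctrl.dwell(.2); st()
p=eyes.camera("scene"); cv2.imwrite("pics/grip1.png",cv2.resize(p["pixels"][150:360,200:430,::-1],None,fx=3,fy=2.8))
E
```

```text
above t3.0 p [625.06  34.17 269.94] F [-0.3 -0.2 -0.6] M [-0.01  0.    0.04] w1.003
False
down t4.2 p [625.47  35.01 151.71] F [ 0.5  0.1 -0. ] M [ 0.03 -0.05  0.08] w1.002
still t4.4 p [625.34  34.97 151.65] F [-0.4  0.1  0. ] M [ 0.02 -0.01 -0.03] w0.999
closed t5.0 p [625.    34.99 151.16] F [-0.8 -0.1  3.3] M [ 0.02  0.13 -0.02] w0.303
 t5.2 p [625.02  34.99 151.07] F [-0.7 -0.8  3.8] M [-0.07  0.18  0.04] w0.299
```

View pics/grip1.png

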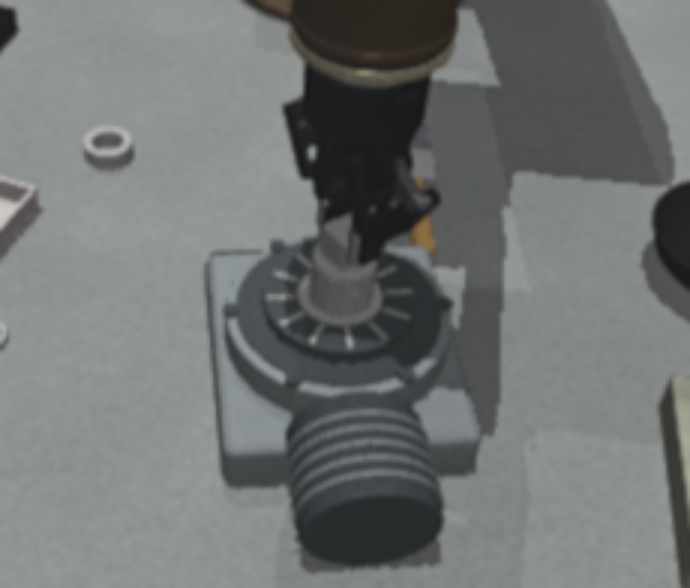

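The jaws closed squarely on the head: width 0.30 is about 25.5 mm, and the picture shows the head between the pads. I'll feel for the side play along the jaw direction, then do the same after re-gripping at 90°.

```bash
cat >> h.py <<'E'
def feel(d,dist=.003,f=4,vel=.01):
    d=np.array(d,float); p0=ctrl.get_obs()["tcp_pos"].copy(); out=[]
    for s in (1,-1):
        hit=ctrl.move_l(p0+s*d*dist,vel=vel,until_force=f)
        o=ctrl.get_obs(); out.append(s*0+np.dot(o["tcp_pos"]-p0,d)); print(hit,"off mm %.2f"%(out[-1]*1e3),"F.d %.1f"%np.dot(o["contact_force"],d))
        ctrl.move_l(p0,vel=.02)
    return p0,np.mean(out)
E
python3 - <<'E'
from h import *
yB=YA-np.pi/2
d=np.array([np.sin(yB),-np.cos(yB),0]); print(d)
p0,m=feel(d)
c=p0+m*d; print("c",c)
ctrl.move_l(c,vel=.02); st("centred")
E
```

```text
[0.74196486 0.67043878 0.        ]
True off mm 0.33 F.d -1.1
True off mm -0.46 F.d 0.7
c [0.62498494 0.0349187  0.15110112]
centred t6.4 p [624.87  34.82 151.06] F [-2.1 -3.1  3.7] M [-0.57  0.31 -0.08] w0.296
```

Run:
```python
from h import *
yB=YA-np.pi/2
d=np.array([np.sin(yB),-np.cos(yB),0])
ctrl.dwell(.15);st()
p0=np.array([0.625,0.035,.1511])
for s in (-.4,-.8,-1.2,-.4,.4,.8,1.2,.4,0):
    ctrl.move_l(p0+d*s*1e-3,vel=.01); ctrl.dwell(.1); o=ctrl.get_obs(); print(s,"act %.2f"%(np.dot(o["tcp_pos"]-p0,d)*1e3),"Fd %.1f"%np.dot(o["contact_force"],d),np.round(o["contact_force"],1),np.round(o["moment"],2),"t%.1f"%o["time"])
```

```text
t6.6 p [624.83  34.82 151.02] F [-1.7 -3.6  4.7] M [-0.7   0.37  0.02] w0.300
-0.4 act -0.35 Fd -3.0 [-1.5 -2.8  3.7] [-0.42  0.05 -0.01] t6.9
-0.8 act -0.47 Fd 1.0 [0.8 0.7 2.4] [ 0.12 -0.37 -0.06] t7.3
-1.2 act -0.76 Fd 4.4 [2.8 3.4 2.9] [ 0.76 -0.95  0.01] t7.6
-0.4 act -0.58 Fd 1.1 [1.4 0.1 3.9] [-0.05 -0.46 -0.03] t8.0
0.4 act -0.10 Fd -5.0 [-2.9 -4.2  4.2] [-0.75  0.37 -0.03] t8.3
0.8 act 0.45 Fd -4.4 [-2.7 -3.5  3.6] [-0.87  0.52 -0.03] t8.7
1.2 act 0.50 Fd -6.4 [-3.6 -5.6  5.6] [-1.13  0.8  -0.03] t9.0
0.4 act 0.35 Fd -3.6 [-2.9 -2.2  3.5] [-0.46  0.54 -0.02] t9.4
0 act 0.20 Fd -0.9 [-0.8 -0.4  3.8] [0.05 0.06 0.01] t9.7
```

Side forces stay small, and the centre along that direction is within about 0.3 mm. I'll re-grip at the starting yaw, which leaves the last joint enough travel to turn.

Run:
```python
from h import *
d=np.array([np.sin(YA),-np.cos(YA),0])
ctrl.open_gripper()
ctrl.move_l([.625,.035,.195],vel=.12)
ctrl.move_to([.625,.035,.195],[np.pi,0,YA])
print(ctrl.move_l([.625,.035,.151],vel=.1,until_force=8)); st()
ctrl.gripper_close(40); ctrl.dwell(.15); st("closed"); print(np.round(ctrl.get_obs()["joints"],3))
p0=np.array([0.625,0.035,.151])
for s in (-.6,-1.2,-.5,.5,1.2,.5,0):
    ctrl.move_l(p0+d*s*1e-3,vel=.01); ctrl.dwell(.1); o=ctrl.get_obs(); print(s,"act %.2f"%(np.dot(o["tcp_pos"]-p0,d)*1e3),"Fd %.1f"%np.dot(o["contact_force"],d),np.round(o["contact_force"],1),np.round(o["moment"],2),"t%.1f"%o["time"])
```

```text
False
 t12.9 p [625.12  35.   151.08] F [-0.2  0.6 -0.6] M [-0.01 -0.03  0.01] w1.001
closed t13.6 p [625.19  34.98 151.21] F [ 0.9 -0.3  3.8] M [-0.01  0.05  0.02] w0.293
[ 0.007  0.533  1.729 -0.     0.879 -2.298]
-0.6 act -0.38 Fd 3.0 [-1.2  2.9  4.9] [0.78 0.46 0.  ] t14.0
-1.2 act -0.92 Fd 4.9 [-2.4  4.4  5. ] [ 0.87  0.6  -0.  ] t14.3
-0.5 act -0.71 Fd 1.3 [-0.4  1.5  3.9] [ 0.05  0.03 -0.03] t14.7
0.5 act 0.12 Fd -3.9 [ 2.5 -3.   4.6] [-0.66 -0.5   0.01] t15.0
1.2 act 0.41 Fd -9.2 [ 4.5 -8.4  2.5] [-1.29 -0.91  0.03] t15.4
0.5 act 0.26 Fd -4.7 [ 3.2 -3.5  3.8] [-0.78 -0.6   0.01] t15.7
0 act 0.18 Fd -1.5 [ 1.5 -0.6  4.9] [-0.13 -0.29 -0.02] t16.1
```

```bash
cat >> h.py <<'E'
AX=np.array([.6251,.0349])
E
python3 - <<'E'
from h import *
ctrl.move_l([*AX,.151],vel=.01); ctrl.dwell(.1); st()
for z in (1,2,3,3.5,4,4.5):
    ctrl.move_l([*AX,.151+z*1e-3],vel=.01); ctrl.dwell(.08); o=st(f"{z}")
    if o["contact_force"][2]<-7: break
E
```

```text
t16.4 p [624.97  35.11 151.01] F [ 1.5 -0.6  5.2] M [ 0.01 -0.21  0.06] w0.291
1 t16.8 p [624.87  35.07 151.63] F [ 3.3  2.  -4.7] M [ 0.21 -0.59 -0.04] w0.296
2 t17.1 p [624.65  35.02 151.9 ] F [  6.3   1.7 -18.2] M [ 0.31 -1.31 -0.03] w0.292
```

The nut already sits against the upper flank at about 151.4. I'll back off roughly 1 mm into the play and turn in steps along the helix, watching the forces.

```bash
cat >> h.py <<'E'
def pose(deg,off=-1.1e-3,zf=.1514):
    a=np.radians(deg); return [*AX,zf+.0025463*a+off],[np.pi,0,YA-a]
E
python3 - <<'E'
from h import *
ctrl.move_l(pose(0)[0],vel=.01); ctrl.dwell(.1); st("0")
for g in (8,16,30,45,60):
    ctrl.move_to(*pose(g)); ctrl.dwell(.1); o=st(g); 
    if np.linalg.norm(o["contact_force"])>18 or abs(o["moment"][2])>.6: print("STOP"); break
print(o["joints"],o["eef_rot"])
E
```

```text
0 t17.6 p [625.    35.05 150.95] F [-0.1  1.8  7.9] M [ 0.46  0.26 -0.01] w0.296
8 t18.0 p [624.97  34.96 150.99] F [-1.1  0.1  7.2] M [ 0.23  0.32 -0.05] w0.295
16 t18.4 p [625.    34.91 151.04] F [0.  0.7 4.8] M [0.21 0.22 0.05] w0.292
30 t18.8 p [625.14  34.9  151.63] F [-0.1  0.6  4.3] M [0.22 0.22 0.07] w0.293
45 t19.3 p [625.18  34.89 152.28] F [-0.4  0.9  2.4] M [0.18 0.09 0.04] w0.292
60 t19.7 p [625.25  34.86 152.97] F [ 1.1 -0.4  1.4] M [ 0.07 -0.12  0.01] w0.293
[ 7.31240393e-03  5.31041233e-01  1.72771138e+00 -4.48032040e-05
  8.82560444e-01 -1.25622086e+00] [3.14153906e+00 2.76582084e-04 2.83435803e+00]
```

```bash
cat >> h.py <<'E'
def lift(deg,top=2.5e-3):
    """step up lightly; True if free"""
    b=ctrl.get_obs()["contact_force"][2]
    hit=ctrl.move_l(pose(deg,top)[0],vel=.012,until_force=9)
    o=ctrl.get_obs(); z=o["tcp_pos"][2]; f=o["contact_force"]
    print("%d lift hit %s z %.2f flank-nominal %.2f b %.1f Fz %.1f lat %.1f Mz %.2f t%.1f"%(deg,hit,z*1e3,(z-pose(deg,0)[0][2])*1e3,b,f[2],np.hypot(*f[:2]),o["moment"][2],o["time"]))
    return not hit
E
python3 - <<'E'
from h import *
lift(60); ctrl.move_l(pose(60)[0],vel=.02)
for g in (75,90,105):
    ctrl.move_to(*pose(g)); ctrl.dwell(.05); o=st(g); 
    if np.linalg.norm(o["contact_force"])>18 or abs(o["moment"][2])>.6: print("STOP"); break
else:
    lift(105); ctrl.move_l(pose(105)[0],vel=.02)
    p=eyes.camera("scene"); cv2.imwrite("pics/turn1.png",cv2.resize(p["pixels"][150:360,200:430,::-1],None,fx=3,fy=2.8))
E
```

```text
60 lift hit True z 154.01 flank-nominal -0.05 b 1.4 Fz -0.8 lat 2.8 Mz -0.04 t20.0
75 t20.6 p [625.13  34.83 153.62] F [ 0.4 -1.1  0.8] M [-0.22 -0.22 -0.09] w0.292
90 t21.1 p [624.98  34.77 154.19] F [ 0.8 -1.7  0.6] M [-0.45 -0.14 -0.01] w0.295
105 t21.5 p [624.97  34.78 154.86] F [-0.4 -4.4 -0.3] M [-0.67 -0.08 -0.04] w0.296
105 lift hit True z 155.94 flank-nominal -0.13 b -0.3 Fz -1.3 lat 2.4 Mz -0.05 t21.7
```

View pics/turn1.png

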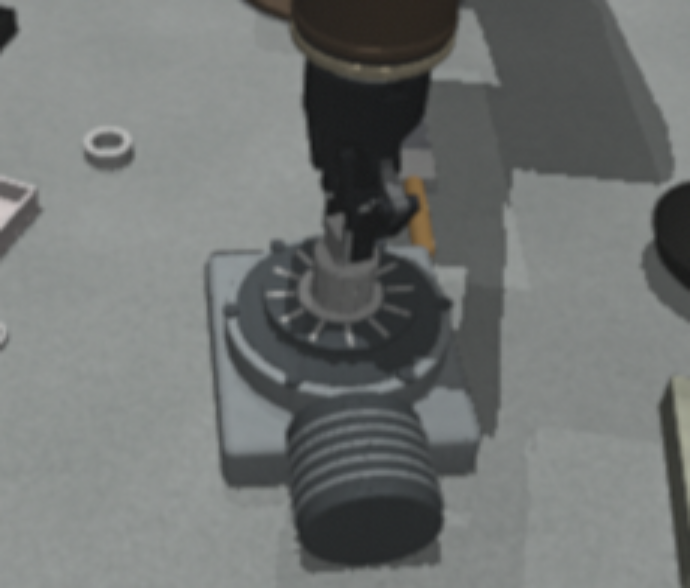

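The head has turned with the jaws, and the lift stops follow the helix within 0.15 mm. From here I'll feel every 6°.

Run:
```python
from h import *
for g in range(111,232,6):
    ctrl.move_to(*pose(g)); o=ctrl.get_obs(); f=o["contact_force"]
    if np.linalg.norm(f)>18 or abs(o["moment"][2])>.5: st("STOP %d"%g); break
    if lift(g): print("FREE",g); st(); break
    ctrl.move_l(pose(g)[0],vel=.02)
    if ctrl.get_obs()["time"]>48: print("time");break
```

```text
111 lift hit True z 156.24 flank-nominal -0.09 b -1.2 Fz -2.0 lat 1.6 Mz 0.01 t22.5
117 lift hit True z 156.45 flank-nominal -0.15 b -0.7 Fz -2.2 lat 2.7 Mz -0.00 t23.3
123 lift hit True z 156.78 flank-nominal -0.09 b -0.3 Fz -1.2 lat 2.0 Mz 0.04 t24.0
129 lift hit True z 157.08 flank-nominal -0.06 b -1.3 Fz -1.4 lat 1.8 Mz -0.02 t24.8
135 lift hit True z 157.38 flank-nominal -0.02 b -2.3 Fz -1.7 lat 2.8 Mz 0.03 t25.6
141 lift hit True z 157.69 flank-nominal 0.03 b -2.6 Fz -2.2 lat 2.4 Mz -0.04 t26.3
147 lift hit True z 157.96 flank-nominal 0.03 b -2.3 Fz -1.8 lat 2.0 Mz -0.02 t27.1
153 lift hit True z 158.14 flank-nominal -0.06 b -1.7 Fz -2.1 lat 2.0 Mz 0.01 t27.9
159 lift hit True z 158.35 flank-nominal -0.12 b -2.5 Fz -2.3 lat 1.7 Mz -0.03 t28.6
165 lift hit True z 158.68 flank-nominal -0.06 b -4.1 Fz -1.5 lat 1.2 Mz 0.04 t29.4
171 lift hit True z 158.87 flank-nominal -0.13 b -2.0 Fz -2.0 lat 1.5 Mz 0.02 t30.1
177 lift hit True z 159.24 flank-nominal -0.03 b -2.9 Fz -2.7 lat 1.0 Mz 0.00 t30.9
183 lift hit True z 159.46 flank-nominal -0.07 b -1.9 Fz -3.0 lat 1.1 Mz 0.06 t31.7
189 lift hit True z 159.78 flank-nominal -0.02 b -3.8 Fz -3.0 lat 2.1 Mz 0.00 t32.4
195 lift hit True z 160.09 flank-nominal 0.03 b -3.1 Fz -3.2 lat 1.0 Mz 0.01 t33.2
201 lift hit True z 160.78 flank-nominal 0.45 b -3.1 Fz -3.1 lat 1.8 Mz -0.03 t34.0
207 lift hit False z 163.22 flank-nominal 2.62 b -3.8 Fz -1.3 lat 5.5 Mz 0.03 t34.9
FREE 207
 t34.9 p [624.97  34.9  163.22] F [-3.9 -3.8 -1.3] M [-0.84  0.52  0.03] w0.289
```

At 207° the lift is free. I'll lift it off slowly with a force guard.

Run:
```python
from h import *
z0=ctrl.get_obs()["tcp_pos"][2]
for dz in (.005,.015,.03):
    h=ctrl.move_l([*AX,z0+dz],vel=.03,until_force=14); st(f"{dz} {h}")
    if h: break
else:
    h=ctrl.move_l([*AX,.215],vel=.06,until_force=14); st(h)
p=eyes.camera("scene"); cv2.imwrite("pics/lift.png",cv2.resize(p["pixels"][150:360,200:430,::-1],None,fx=3,fy=2.8))
```

```text
0.005 False t35.3 p [625.24  34.95 168.69] F [-3.3 -3.1  0.6] M [-0.74  0.49  0.05] w0.293
0.015 False t35.7 p [625.35  35.07 178.49] F [-0.3 -1.2 -3.3] M [-0.01  0.04 -0.03] w0.295
0.03 False t36.4 p [625.09  34.91 193.27] F [ 0.2  0.3 -2.5] M [0.02 0.03 0.05] w0.292
False t36.9 p [625.26  34.91 215.38] F [ 0.5  0.3 -3.4] M [ 0.01  0.03 -0.01] w0.298
```

View pics/lift.png

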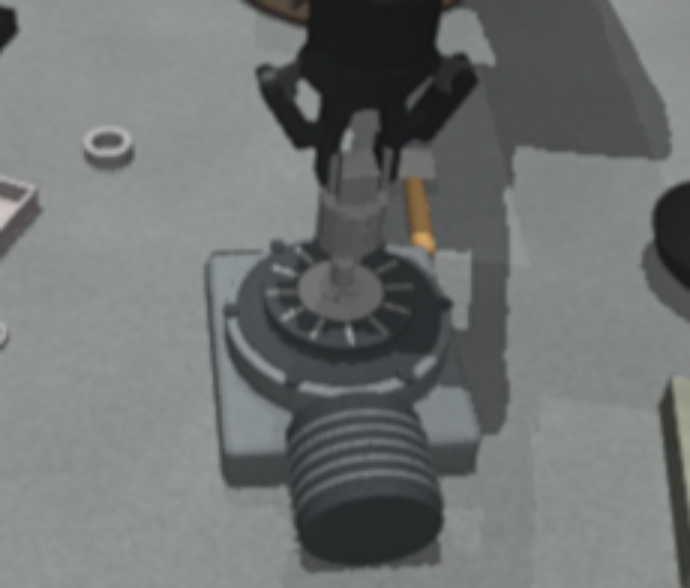

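The nut hangs upright in the jaws and the bare spindle shows below it. Next I'll carry it to the tray.

Run:
```python
from h import *
yaw=float(ctrl.get_obs()["eef_rot"][2]); T=[.5275,-.332]
ctrl.move_l([*AX,.26],vel=.1)
ctrl.move_to([*T,.26],[np.pi,0,yaw]); st("over")
ctrl.move_l([*T,.09],vel=.12); 
h=ctrl.move_l([*T,.066],vel=.04,until_force=8); st(h)
p=eyes.camera("scene"); cv2.imwrite("pics/tray1.png",cv2.resize(p["pixels"][120:330,60:290,::-1],None,fx=3,fy=2.8))
```

```text
over t39.0 p [ 527.99 -331.05  259.92] F [ 0.4  1.  -3. ] M [ 0.01 -0.02 -0.03] w0.294
False t41.3 p [ 527.54 -332.05   66.  ] F [ 0.4  0.8 -2.3] M [ 0.03 -0.02 -0.04] w0.299
```

View pics/tray1.png

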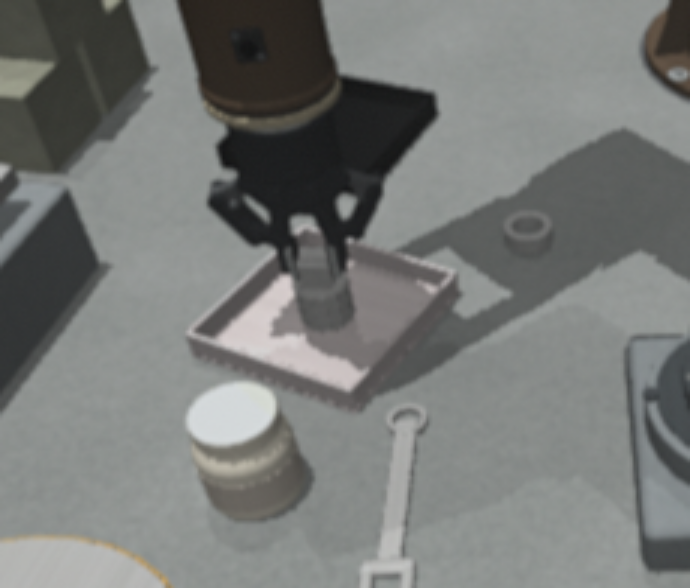

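The nut is upright just above the middle of the aluminium tray, clear of its walls. I'll lower it gently.

Run:
```python
from h import *
T=[.5275,-.332]; z=.066
while z>.044:
    z-=.001; h=ctrl.move_l([*T,z],vel=.012); o=ctrl.get_obs()
    if o["contact_force"][2]>1.5: break
ctrl.dwell(.15); st("touch %.3f"%z)
```

```text
touch 0.054 t44.5 p [ 527.69 -332.09   55.01] F [-3.1  2.7 15.5] M [ 0.49  0.65 -0.01] w0.292
```

Run:
```python
from h import *
T=[.5275,-.332]
ctrl.move_l([*T,.0548],vel=.01); ctrl.dwell(.1); st("eased")
ctrl.open_gripper(); st("open")
ctrl.move_l([*T,.2],vel=.12); ctrl.move_to([.42,-.50,.3],[np.pi,0,0.4]); ctrl.dwell(.2); st()
for n in ("scene","top"):
    p=eyes.camera(n); w=cloud(p)
    s=(slice(120,330),slice(60,290)) if n=="scene" else (slice(100,310),slice(240,470))
    cv2.imwrite(f"pics/end_{n}.png",cv2.resize(p["pixels"][s][:,:,::-1],None,fx=3,fy=2.8))
    q=w.reshape(-1,3); m=(abs(q[:,0]-.5275)<.06)&(abs(q[:,1]+.332)<.06)&(q[:,2]>.02)&(q[:,2]<.12); q=q[m]
    print(n,len(q),q[:,2].max()); a=q[q[:,2]>.068]; print("topface",a.mean(0)); b=q[(q[:,2]>.02)&(q[:,2]<.046)]; print("cap",b.mean(0))
```

```text
eased t44.8 p [ 527.63 -332.09   55.05] F [-1.7  1.2  7.1] M [ 0.14  0.25 -0.02] w0.296
open t45.5 p [ 527.47 -332.     54.77] F [ 0.2  0.1 -0.5] M [ 0.01 -0.    0.04] w1.004
 t47.9 p [ 420.81 -498.73  299.21] F [-0.8  0.9  0.1] M [ 0.06  0.02 -0.06] w1.000
scene 402 0.07897473415940703
topface [ 0.53116236 -0.32869806  0.07483596]
cap [ 0.54333107 -0.32197746  0.03300504]
top 170 0.0844902785601771
topface [ 0.52938383 -0.33078869  0.07541777]
cap [ 0.52072287 -0.32451356  0.03815877]
```

View pics/end_scene.png

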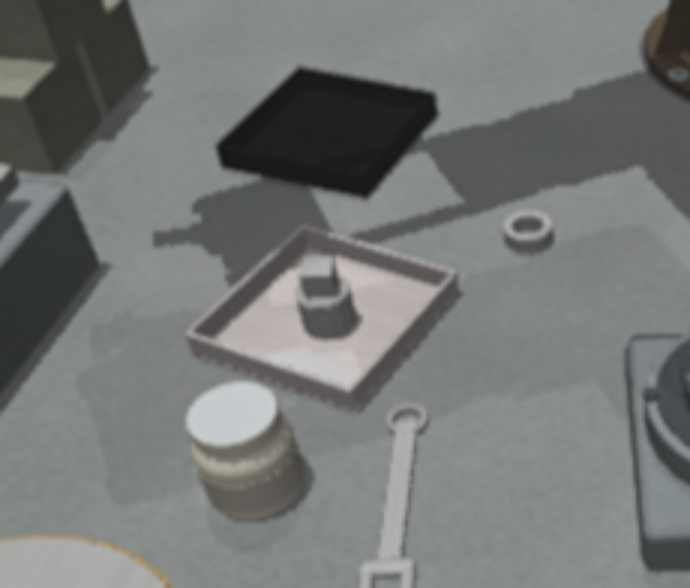

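View pics/end_top.png

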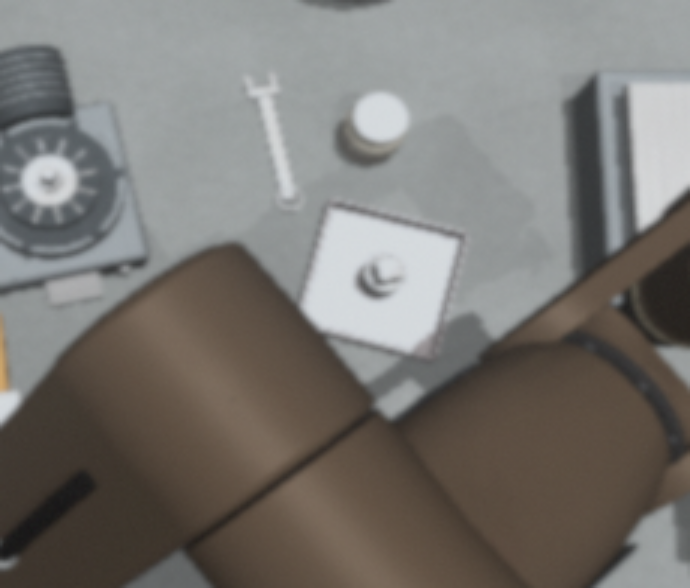

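The nut stands upright in the middle of the tray, at scene-crop (325,300) and top-crop (380,275). Its top is at about 0.076, as it should be. The arm is clear and the other things show no movement.

```bash
python3 -c "
from bench import ctrl
ctrl.job_done()"
```

```text
the job is handed in; nothing more can be done
```

The nut is off the spindle and standing upright on its open rim near the centre of the aluminium tray. I handed the job in at about 48 s; no verdict is reported.

- **Unscrewing:** I gripped the head and felt for the side play along both directions to centre on the spindle. I then turned it clockwise along the helix in steps of 6–15°, with light lifts at 60° and 105° and every 6° from there. Each lift stopped on the thread until it came free at 207°.
- **Forces:** The largest I read at the wrist was about 19 N, in the first lift test. The nut touched the tray floor at about 16 N, which I eased to 7 N before opening the jaws. These were read after each move, so brief peaks during a move could have been higher.
- **Last checks:** The nut's top is about 75–76 mm above the bench, as expected for it standing on the tray floor. It lies within about 5 mm of the tray's centre. The gripper is open and clear of everything.
- **Bystanders:** The jar, wrench and spacer look unmoved in the final pictures. The bowl and prism were outside those views and the brush was mostly hidden, so I did not check them. The arm never worked close to the bowl or prism, but it did work above the brush.
- **Slight disagreement:** The two cameras differ by 2–4 mm on positions, well inside the tolerances.

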